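Stand up the oil tin and hold the chest lid at 50 degrees

ROBOT

A 7-joint arm with a two-finger parallel gripper is mounted at the origin on the work surface. World frame = base frame: x ahead of the robot, y to its left, z up, the work surface at z = 0. Lengths are in mm, angles in rad, forces in N, time in s.
With the tool pointing down it reaches from about 425 to 1025 mm from the base axis. Payload 3.6 kg.
Tool frame: the origin (TCP) lies midway between the tips of the shut fingers; the grasp point (between the pads) lies 19 mm behind it (arm.grasp_offset is the distance from the TCP to the grasp point, in mm); z points along the fingers, y is the line along which they close (so a half turn about z gives the same grasp; the last joint's range is limited). The gripper opens to 85 mm and grips with 20 to 120 N. Pads are 22 mm wide; open, the fingers measure 114 mm over their backs; the gripper's body (76 mm by 85 mm) begins 54 mm behind the grasp point. The pads swing forward as they close: fully open they stand 13 mm farther back than shut.
Start: joints at [1.014, 0.591, 0.048, 1.609, -0.033, 0.943, -0.034], TCP at [323.682, -648.737, 231.302] pointing down, gripper open.
Joint ranges: [-2.69, 2.69], [-0.47, 2.24], [-1.27, 1.36], [0.19, 2.51], [-1.53, 4.68], [0.08, 2.07], [-3.09, 3.09]. Speed limits (rad/s): [2.57, 2.57, 3.14, 3.14, 3.14, 3.14, 3.14].

INTERFACE

Orientations are given as a 3x3 rotation matrix whose columns are the frame's x, y, z axes.
In Python, from station import arm gives the robot as it stands.
- The arm moves only by the tool carry_out, never from a script. Its argument "motion" is a list of rows, each a list of 3 entries, a list of its own where there are three numbers: the shift along the tool's x, y, z in m, then the turn about the tool's z in rad, then the opening, from 0 (shut) to 1 (fully open). A call has exactly 5 rows; each row is the pose to reach, as a shift and turn from the pose commanded when the call began, along the tool's axes at that moment; what a row does not reach only later rows make up. A row lasts 1/12 s, in which the tool goes at most 41.7 mm and 7.16 degrees, less where a joint would pass 70% of its speed; a pose out of reach is approached as far as the arm can. A call with a gripper value outside its range is refused whole. The fingers move at their own pace and stop on an object; "grip_force" is the grip in N (left out, the last holds). Time passes only in rows, so rows that repeat a pose let the fingers close, or fill a call up. It gives the time, the measured TCP pose, the force, the opening and the grip force at its end, in the units of the state.
- arm.read_state(): the state, without advancing time (a new reading comes with each control period).
- arm.capture(name): name is "scene" or "top" or "wrist"; returns (picture, depth): 420x560x3 uint8, red, green, blue; 420x560 float32, mm along the optical axis (not along the pixel's ray), 0 where there is no reading.
- arm.camera_params(name): a dict with "intrinsics" (3x3 intrinsics, pixels), "rvec" (rotation vector, rad) and "tvec" (3), from world to camera coordinates, as OpenCV has them. Camera axes: x right, y down, z forward; pixel columns grow to the right and rows downward; lengths in mm; the calibration is good to about 2 mm. A picture is of the moment at which its call begins: read the wrist's pose just before it. camera_params takes no time and is no camera call; for the wrist camera it gives the pose at the moment of the call.
- arm.sign_off(): hands the job in; it is judged then, once.
The state is a dict: "t": time; "joint_pos": joint angles; "qvel": joint speeds; "effort": joint torques, N m; "tool_pos": TCP position; "tool_rot": TCP orientation; "force": force on the tool from outside, world axes, zero at the start; "wrist_torque": the same for the moment, N m; "opening": finger opening in mm; "grip_force": force on a finger pad.
Only numpy, scipy, OpenCV 4.12 (cv2) and the standard library are available. Lean on these libraries where they do the work, as an engineer would, in place of code of your own. Each camera call takes 0.05 s, during which the arm holds its last target. There are 200 camera calls.

TASK

Get the oil tins ready to be put away in the chest: stand the tipped tin upright in the middle of the mat, in line between its two neighbours, and let go of it. Then lift the chest's lid and hold it open with the fingers at 50 degrees from shut, so that the mechanic can load the tins; the lid falls shut by itself, so finish while still holding it there. Leave the other tins, the socket and the jar as they are.

Things in the scene. Friction and masses are not known exactly. Their poses are not given: they have to be found in the camera images.
- chest: Fixed red sheet-steel chest, open-topped box 220 (x) x 270 (y) x 100 mm high, on the bench. Origin: centre of its underside. Its x axis runs level from the front (robot side) to the hinged back, y along the hinge, z up.
- lid (a joint): Angle of the chest's lid, rad: 0 shut (lying level on the chest), growing as the front edge rises; 50 degrees = 0.873; stop at 1.3. The hinge is free, without spring or friction, so the lid falls shut from any angle. The lid is a sheet 226 x 280 x 6 mm of about 0.5 kg (up to 30 % more or less).
- lid_hinge (a point): On the hinge line at mid width: 110 mm behind the chest's centre (+x of chest), 100 mm above the bench. Axes turn with the lid: at joint 0 they are parallel to the chest's, with x pointing from front edge to hinge, y along the hinge, z out of the lid's upper face.
- lid_handle (a point): Middle of the lid's handle, a dark round steel bar 10 mm thick and 110 mm long, parallel to the hinge, on two end posts on the lid's upper face, near the front edge; its centre line is 35 mm above that face. In the lid_hinge axes it lies at (-185, 0, 42) mm. With the lid shut it is 142 mm above the bench. Axes as lid_hinge.
- mat: Fixed black rubber mat 340 (x) x 250 (y) x 4 mm thick. Origin: centre of its underside, on the bench. The row of tins runs along its x axis, away from the robot: neighbours near x = +105 and -105 mm, the tipped tin's place in the middle at x = 0, y = 0.
- tin: Tipped oil tin, rectangular: foot rim 44 x 52 mm, walls 42 x 50 mm, 126 mm tall plus a black cap 22 mm wide, 8 mm high; 0.28 kg +-30 %. Origin: centre of the foot. x: foot to cap (at start level, cap roughly to the mat's -y; up when standing), y: its 52 mm width (level at start), z: its 44 mm depth. Lying, its origin is 26 mm above the bench; standing, 4 mm (mat's top).
- tin_a: Neighbour tin of the same make, standing on the mat near its x = +105 mm. Origin: centre of its underside, z up.
- tin_b: Neighbour tin of the same make, standing on the mat near its x = -105 mm. Origin: centre of its underside, z up.
- socket: Bystander: plain steel spark-plug socket, a cylinder 26 mm wide and 65 mm high standing on the bench between mat and chest, at their robot-side ends. Origin: centre of its underside.
- jar: Bystander: jar 50 mm wide, 80 mm high, standing on the bench beyond the work. Origin: centre of its underside.
Not all that is in view belongs to the job. Leave any blue or pink look-alike of the tin alone.

How it is judged:
By the outcome, as a careful person would: the job done as asked, in the order asked, and still so for the second after the job is handed in, while the arm keeps its last pose, push and grip.
It also fails if it takes over 64 s, if anything falls off the work surface, if the arm or the gripper's body presses on something with over 40 N, if the wrist force passes 120 N, or if a joint passes its speed limit or range.

## Working session

There is one attempt and no reset: what is moved stays moved. The work goes in short steps, Python scripts to look and compute and a tool call to move; the robot and the scene stay as the last step left them, time stands still between calls to the robot, and variables do not carry over. Pictures are saved under pics/ and viewed, at most 10 in all, crops included, and the job is handed in when it is done.

Besides the shell and the picture viewer there is one more tool, called after ">>>" as a command line: name --argument value ..., lists and objects as JSON in quotes. carry_out: Moves the arm, as the interface text tells. Its arguments: {"type":"object","properties":{"motion":{"type":"array"},"grip_force":{"type":"number"}},"required":["motion"]}

```bash
ls; mkdir -p pics; cat > h.py <<'E'
import numpy as np, cv2
from station import arm
def cap(n):
    P=arm.camera_params(n); im,d=arm.capture(n)
    K=np.array(P["intrinsics"]).reshape(3,3);R=cv2.Rodrigues(np.array(P["rvec"],float))[0];t=np.array(P["tvec"],float).ravel()
    v,u=np.mgrid[:420,:560]
    c=np.stack([(u-K[0,2])/K[0,0]*d,(v-K[1,2])/K[1,1]*d,d],-1)
    W=(c-t)@R
    W[d==0]=np.nan
    return im,d,W
def save(im,n): cv2.imwrite("pics/"+n,im[:,:,::-1])
E
python3 - <<'E'
from h import *
for n in("scene","top"):
    im,d,W=cap(n);np.savez(n,im=im,W=W)
    save(im,n+".png")
E
```

```text
pics
```

View pics/top.png

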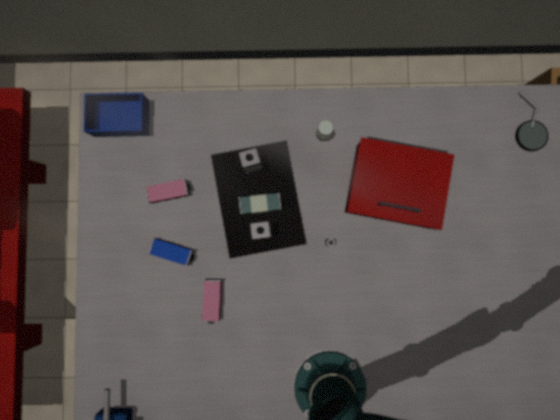

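View pics/scene.png

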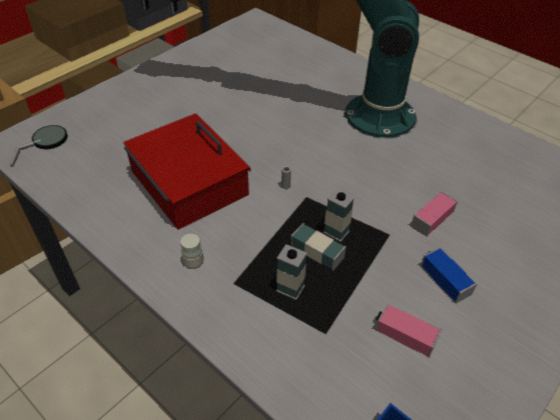

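The top view shows the mat at about (258,200), with tins at (249,157) and (260,230) and the tipped tin at (259,203). The chest is at (400,185) with its handle at (398,207), the socket at (331,242) and the jar at (325,130).

```bash
python3 - <<'E'
import numpy as np,cv2
np.set_printoptions(precision=1,suppress=True)
z=np.load("top.npz");W=z["W"];im=z["im"].astype(int)
s=np.load("scene.npz");S=s["W"];si=s["im"].astype(int)
def rect(p,n):
    r=cv2.minAreaRect(p[:,:2].astype(np.float32));print(n,len(p),np.array(r[0]),np.array(r[1]),r[2],"z",np.nanmedian(p[:,2]),"\n",cv2.boxPoints(r))
for n,u,v in(("a",249,157),("b",260,230),("tin",259,203),("socket",331,242),("jar",325,130),("handle",398,207),("lid",400,170),("bench",320,280)):print(n,W[v,u])
both=np.concatenate([W.reshape(-1,3),S.reshape(-1,3)])
Z=both[:,2]
ta=W[157,249];tb=W[230,260];t=W[203,259]
def near(P,c,r): return np.hypot(P[:,0]-c[0],P[:,1]-c[1])<r
T=W.reshape(-1,3)
for n,c in(("a",ta),("b",tb)):
  for P,k in((T,"top"),(S.reshape(-1,3),"scene")):
    m=near(P,c,50)&(P[:,2]>120)&(P[:,2]<134); rect(P[m],n+k)
for P,k in((T,"top"),(S.reshape(-1,3),"scene")):
  m=near(P,t,90)&(P[:,2]>40)&(P[:,2]<55); m&=~near(P,ta,38)&~near(P,tb,38);rect(P[m],"tin"+k)
# mat by dark
dark=(im.max(-1)<40).reshape(-1)&near(T,t,230)&(T[:,2]<12)
rect(T[dark],"mat")
c=W[170,400];m=near(T,c,220)&(T[:,2]>98)&(T[:,2]<113);rect(T[m],"lid")
m=near(T,c,220)&(T[:,2]>125)&(T[:,2]<160);rect(T[m],"handle")
P=S.reshape(-1,3);m=near(P,c,220)&(P[:,2]>138)&(P[:,2]<160);rect(P[m],"handleS")
m=near(P,c,220)&(P[:,2]>100)&(P[:,2]<112);rect(P[m],"lidS")
m=near(P,W[242,331],50)&(P[:,2]>15);print("socket",P[m].mean(0),P[m].max(0))
E
```

```text
a [697.6 232.6 139.1]
b [487.3 203.  136. ]
tin [571.6 210.8  47.5]
socket [449.3  -6.4  65.6]
jar [788.2   6.4  81.2]
handle [ 547.4 -189.6  142.4]
lid [ 658.1 -207.9  110. ]
bench [328.8  23.3  -1.1]
atop 214 [699.7 232.4] [43.2 50.7] 15.734487533569336 z 129.9576591220274 
 [[672.1 250.9]
 [685.8 202.1]
 [727.4 213.9]
 [713.7 262.6]]
ascene 371 [700.9 234.1] [48.1 52.3] 14.3667573928833 z 126.84742478427779 
 [[671.1 253.5]
 [684.  202.8]
 [730.7 214.8]
 [717.7 265.4]]
btop 205 [488.9 202.9] [42.7 50.5] 6.4038987159729 z 130.46361349564452 
 [[464.9 225.6]
 [470.5 175.4]
 [512.9 180.2]
 [507.3 230.3]]
bscene 283 [488.4 204.8] [48.6 54. ] 6.194802284240723 z 127.06729390793723 
 [[461.4 229. ]
 [467.2 175.3]
 [515.5 180.5]
 [509.7 234.3]]
tintop 662 [572.7 208.7] [ 50.8 125.6] 5.960991859436035 z 46.9140201526553 
 [[540.9 268.5]
 [554.  143.6]
 [604.5 148.8]
 [591.4 273.8]]
tinscene 846 [574.2 209.7] [ 54.5 127.7] 6.0725531578063965 z 43.44812581833847 
 [[540.3 270.3]
 [553.8 143.4]
 [608.  149.1]
 [594.5 276.1]]
mat 5738 [588.9 217.1] [331.5 242.3] 9.998564720153809 z 4.261712270257313 
 [[404.6 307.6]
 [446.7  69. ]
 [773.1 126.5]
 [731.  365.1]]
lid 7295 [ 625.7 -212.5] [281.9 234.6] 78.19390869140625 z 106.79197837799646 
 [[ 482.1 -326.4]
 [ 711.7 -374.4]
 [ 769.4  -98.5]
 [ 539.7  -50.5]]
handle 155 [ 550.6 -195.7] [117.8  10.2] 78.72643280029297 z 145.60220074723662 
 [[ 534.2 -252.4]
 [ 544.1 -254.4]
 [ 567.1 -138.9]
 [ 557.2 -136.9]]
handleS 118 [ 551.8 -192.8] [116.9  11.6] 77.95087432861328 z 142.20569441647592 
 [[ 534.  -248.8]
 [ 545.3 -251.2]
 [ 569.7 -136.9]
 [ 558.4 -134.5]]
lidS 5859 [ 626.7 -209.9] [286.  235.6] 78.01077270507812 z 103.67111197436017 
 [[ 481.8 -325.3]
 [ 712.2 -374.2]
 [ 771.7  -94.4]
 [ 541.2  -45.5]]
socket [455.4  -0.2  44.9] [465.5  12.5  65.5]
```

```bash
cat >> h.py <<'E'
def go(x,y,z,yaw=None,quiet=False):
    "shift in tool axes (m) and turn about tool z to bring TCP to x,y,z with tool-y axis at yaw deg (mod 180)"
    s=arm.read_state();R=np.array(s["tool_rot"]).reshape(3,3)
    d=R.T@(np.array([x,y,z])-np.array(s["tool_pos"]))/1000
    t=0
    if yaw is not None:
        a=np.radians(yaw);w=R.T@[np.cos(a),np.sin(a),0];t=np.arctan2(-w[0],w[1]);t=(t+np.pi/2)%np.pi-np.pi/2
    print("shift",np.round(d,4),"turn",round(t,3))
def st():
    s=arm.read_state();np.set_printoptions(precision=3,suppress=True)
    print("t",s["t"],"pos",np.array(s["tool_pos"]),"F",np.array(s["force"]),"M",np.array(s["wrist_torque"]),"op",s["opening"],"g",s["grip_force"],"q",np.array(s["joint_pos"]));print(np.array(s["tool_rot"]).reshape(3,3))
E
python3 -c "
from h import *
st();go(580,146.5,150,6);go(580,146.5,230,6);go(580,146.5,14,6)"
```

```text
t 0.1 pos [ 323.321 -648.068  230.236] F [ 0.635 -0.364 -0.148] M [-0.021  0.001 -0.009] op 85.46602974988718 g 0.0 q [ 1.015  0.592  0.048  1.61  -0.033  0.943 -0.034]
[[ 0.895  0.446 -0.001]
 [ 0.446 -0.895  0.002]
 [-0.    -0.002 -1.   ]]
shift [ 0.584 -0.596  0.081] turn -1.213
shift [ 0.584 -0.596  0.001] turn -1.213
shift [ 0.585 -0.596  0.217] turn -1.213
```

>>> carry_out --motion '[[[0.029, -0.03, 0], 0, 0.8], [[0.058, -0.06, 0], 0, 0.8], [[0.087, -0.09, 0], 0, 0.8], [[0.116, -0.12, 0], 0, 0.8], [[0.145, -0.149, 0], 0, 0.8]]' --grip_force 20

```text
t: 0.52
tool_pos: [386.8, -448.4, 230.8]
tool_rot: [[0.895, 0.446, -0.001], [0.446, -0.895, 0.001], [-0.0, -0.001, -1.0]]
force: [2.0, -0.2, 0.4]
opening: 68.0
grip_force: 0.0
```

>>> carry_out --motion '[[[0.029, -0.03, 0], 0, 0.8], [[0.058, -0.06, 0], 0, 0.8], [[0.087, -0.09, 0], 0, 0.8], [[0.116, -0.12, 0], 0, 0.8], [[0.145, -0.149, 0], 0, 0.8]]'

```text
t: 0.93
tool_pos: [449.9, -250.5, 231.1]
tool_rot: [[0.895, 0.446, -0.001], [0.446, -0.895, 0.0], [-0.0, -0.0, -1.0]]
force: [1.5, 0.6, -0.4]
opening: 68.2
grip_force: 0.0
```

>>> carry_out --motion '[[[0.029, -0.03, 0], 0, 0.8], [[0.058, -0.06, 0], 0, 0.8], [[0.087, -0.09, 0], 0, 0.8], [[0.116, -0.12, 0], 0, 0.8], [[0.145, -0.149, 0], 0, 0.8]]'

```text
t: 1.35
tool_pos: [513.2, -52.4, 231.2]
tool_rot: [[0.895, 0.447, -0.001], [0.447, -0.895, -0.0], [-0.0, -0.0, -1.0]]
force: [1.0, -0.4, -0.0]
opening: 68.6
grip_force: 0.0
```

>>> carry_out --motion '[[[0.029, -0.03, 0], -0.12, 0.8], [[0.058, -0.06, 0], -0.24, 0.8], [[0.087, -0.09, 0], -0.36, 0.8], [[0.116, -0.12, 0], -0.48, 0.8], [[0.145, -0.149, 0], -0.6, 0.8]]'

```text
t: 1.77
tool_pos: [576.4, 145.5, 231.1]
tool_rot: [[0.481, 0.877, -0.001], [0.877, -0.481, -0.0], [-0.001, -0.0, -1.0]]
force: [1.6, 0.6, -0.6]
opening: 68.3
grip_force: 0.0
```

>>> carry_out --motion '[[[0, 0, 0], -0.12, 0.75], [[0, 0, 0], -0.24, 0.75], [[0, 0, 0], -0.36, 0.75], [[0, 0, 0], -0.48, 0.75], [[0, 0, 0], -0.613, 0.75]]'

```text
t: 2.18
tool_pos: [576.2, 143.5, 230.8]
tool_rot: [[-0.103, 0.995, -0.001], [0.995, 0.103, -0.0], [-0.0, -0.001, -1.0]]
force: [-0.2, 0.1, 0.4]
opening: 64.1
grip_force: 0.0
```

```bash
python3 - <<'E'
from h import *
im,d,W=cap("wrist");save(im,"w1.png");np.savez("w1",im=im,W=W)
P=W.reshape(-1,3);T=P[(P[:,2]>40)&(P[:,2]<54)&(abs(P[:,0]-575)<60)&(abs(P[:,1]-209)<85)]
r=cv2.minAreaRect(T[:,:2].astype(np.float32));print(r,cv2.boxPoints(r))
st();go(580,146.5,14,6)
E
```

```text
((571.9256591796875, 208.03189086914062), (51.5040397644043, 125.621826171875), 5.978447437286377) [[539.77167 267.819  ]
 [552.8558  142.8804 ]
 [604.07965 148.24478]
 [590.99554 273.18338]]
t 2.2333 pos [576.219 143.236 230.708] F [ 0.346 -0.482  0.756] M [-0.021  0.035 -0.048] op 64.01515900575632 g 0.0 q [-0.029  0.452 -0.397  1.899  0.229  0.836 -0.438]
[[-0.107  0.994 -0.001]
 [ 0.994  0.107 -0.   ]
 [-0.    -0.001 -1.   ]]
shift [0.003 0.004 0.217] turn 0.002
```

View pics/w1.png

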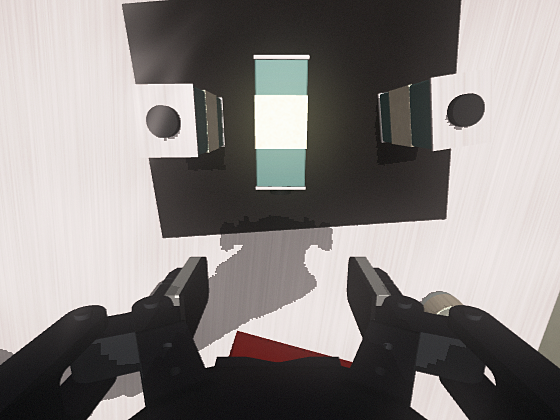

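The wrist view shows the tipped tin at columns 254–308, rows 55–188, between tin_b on the left and tin_a on the right. Before lowering I'll check which end has the cap, using depth.

```bash
python3 - <<'E'
from h import *
for f in("w1","top","scene"):
    P=np.load(f+".npz")["W"].reshape(-1,3)
    u=np.array([.104,-.9946]);c=np.array([572.3,208.5]);q=P[:,:2]-c
    a=q@u;b=q@[.9946,.104]
    for s in(1,-1):
        m=(a*s>65.5)&(a*s<76)&(abs(b)<16)&(P[:,2]>18)&(P[:,2]<45);print(f,s,m.sum(),P[m].mean(0))
E
```

```text
w1 1 94 [578.8677264  140.27102981  34.20614868]
w1 -1 0 [nan nan nan]
top 1 11 [579.68452547 140.97658511  33.56589023]
top -1 0 [nan nan nan]
scene 1 6 [582.67926821 141.27053368  32.29368614]
scene -1 2 [568.69793952 274.49291744  27.19318157]<stdin>:7: RuntimeWarning: Mean of empty slice.
  ret = um.true_divide(
```

>>> carry_out --motion '[[[0.003, 0.003, 0.035], 0, 0.75], [[0.003, 0.003, 0.07], 0, 0.75], [[0.003, 0.003, 0.105], 0, 0.75], [[0.003, 0.003, 0.13], 0, 0.75], [[0.003, 0.003, 0.14], 0, 0.75]]'

```text
t: 2.65
tool_pos: [576.5, 145.6, 87.4]
tool_rot: [[-0.095, 0.995, -0.007], [0.996, 0.095, -0.002], [-0.002, -0.007, -1.0]]
force: [-0.8, 0.3, -0.1]
opening: 64.0
grip_force: 0.0
```

>>> carry_out --motion '[[[0.001, 0.002, 0.02], 0, 0.75], [[0.002, 0.002, 0.04], 0, 0.75], [[0.002, 0.002, 0.06], 0, 0.75], [[0.002, 0.002, 0.073], 0, 0.75], [[0.002, 0.002, 0.073], 0, 0.7]]'

```text
t: 3.07
tool_pos: [579.7, 148.5, 16.3]
tool_rot: [[-0.096, 0.995, -0.004], [0.995, 0.096, -0.002], [-0.001, -0.004, -1.0]]
force: [-0.2, -1.0, 0.6]
opening: 60.1
grip_force: 0.0
```

>>> carry_out --motion '[[[0, 0, 0], 0, 0.4], [[0, 0, 0], 0, 0.4], [[0, 0, 0], 0, 0.4], [[0, 0, 0], 0, 0.4], [[0, 0, 0], 0, 0.4]]' --grip_force 20

```text
t: 3.48
tool_pos: [581.5, 148.9, 19.0]
tool_rot: [[-0.096, 0.995, 0.001], [0.995, 0.096, 0.0], [0.0, 0.001, -1.0]]
force: [1.5, -0.4, -3.2]
opening: 49.6
grip_force: 22.5
```

>>> carry_out --motion '[[[0, 0, -0.035], 0, 0.4], [[0, 0, -0.07], 0, 0.4], [[0, 0, -0.105], 0, 0.4], [[0, 0, -0.135], 0, 0.4], [[0, 0, -0.135], 0, 0.4]]'

```text
t: 3.9
tool_pos: [585.3, 150.7, 159.9]
tool_rot: [[-0.096, 0.995, 0.012], [0.995, 0.096, 0.004], [0.003, 0.012, -1.0]]
force: [0.7, 0.7, -2.8]
opening: 49.5
grip_force: 21.6
```

```bash
python3 - <<'E'
from h import *
st()
im,d,W=cap("scene");save(cv2.resize(im[120:330,200:440],None,fx=2,fy=2),"s2.png")
E
```

```text
t 3.9 pos [585.281 150.663 159.922] F [ 0.688  0.728 -2.795] M [ 0.027 -0.099  0.006] op 49.48159895422634 g 21.622604727745056 q [-0.068  0.547 -0.362  1.941  0.295  0.692 -0.511]
[[-0.096  0.995  0.012]
 [ 0.995  0.096  0.004]
 [ 0.003  0.012 -1.   ]]
```

View pics/s2.png

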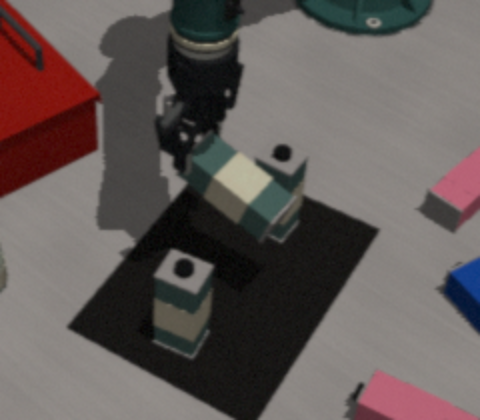

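The tin is held and hangs partly tilted, with its foot end lower at about (265,225) in the crop. I'll let it swing and measure the tilt from depth.

>>> carry_out --motion '[[[0, 0, 0], 0, 0.4], [[0, 0, 0], 0, 0.4], [[0, 0, 0], 0, 0.4], [[0, 0, 0], 0, 0.4], [[0, 0, 0], 0, 0.4]]'

```text
t: 4.37
tool_pos: [580.3, 148.8, 152.0]
tool_rot: [[-0.097, 0.995, -0.002], [0.995, 0.097, -0.001], [-0.0, -0.002, -1.0]]
force: [0.2, -0.5, -3.6]
opening: 49.5
grip_force: 21.6
```

```bash
cat >> h.py <<'E'
def tin(ymin=-40,zmin=15,hx=29):
    "profile of held tin in the plane across the tool's closing axis: (along tool x, world z)"
    s=arm.read_state();R=np.array(s["tool_rot"]).reshape(3,3);p=np.array(s["tool_pos"])
    Q=[]
    for n in("scene","top"):
        im,d,W=cap(n);P=W.reshape(-1,3);c=im.reshape(-1,3).astype(int)
        q=P-p;a=q@R[:,0];b=q@R[:,1]
        m=(abs(b)<hx)&(a>ymin)&(a<150)&(P[:,2]>zmin)&(P[:,2]<p[2]+30)&(c.max(1)>70)
        Q.append(np.c_[a,b,P[:,2]][m])
    Q=np.concatenate(Q)
    r=cv2.minAreaRect(Q[:,[0,2]].astype(np.float32));print(len(Q),r);print(cv2.boxPoints(r).round(0).tolist(),"z range",Q[:,2].min(),Q[:,2].max(),"b",np.percentile(Q[:,1],[2,98]))
E
python3 -c "
from h import *
st();tin()"
```

```text
t 4.3667 pos [580.277 148.775 151.961] F [ 0.159 -0.469 -3.65 ] M [-0.169  0.023  0.046] op 49.546848802576896 g 21.573933362960815 q [-0.07   0.557 -0.359  1.947  0.295  0.691 -0.512]
[[-0.097  0.995 -0.002]
 [ 0.995  0.097 -0.001]
 [-0.    -0.002 -1.   ]]
1569 ((54.77128219604492, 142.97537231445312), (52.55764389038086, 130.2228546142578), 73.48870086669922)
[[-15.0, 136.0], [110.0, 99.0], [125.0, 150.0], [-0.0, 187.0]] z range 111.18724033618938 178.9394023671692 b [-24.462  27.169]
```

>>> carry_out --motion '[[[0, 0, -0.04], 0, 0.4], [[0, 0, 0], 0, 0.4], [[0, 0, -0.04], 0, 0.4], [[0, 0, 0], 0, 0.4], [[0, 0, -0.04], 0, 0.4]]'

```text
t: 4.88
tool_pos: [571.8, 145.9, 170.0]
tool_rot: [[-0.097, 0.994, -0.041], [0.995, 0.097, -0.006], [-0.002, -0.041, -0.999]]
force: [-4.6, -3.6, -9.8]
opening: 49.4
grip_force: 25.2
```

```bash
python3 -c "
from h import *
st();tin()"
```

```text
t 4.8833 pos [571.814 145.87  170.015] F [-4.577 -3.596 -9.781] M [-0.627  0.44   0.044] op 49.432404861106534 g 25.23638516664505 q [-0.048  0.539 -0.384  1.928  0.267  0.766 -0.487]
[[-0.097  0.994 -0.041]
 [ 0.995  0.097 -0.006]
 [-0.002 -0.041 -0.999]]
1249 ((39.948402404785156, 137.45736694335938), (59.760353088378906, 129.19688415527344), 46.08330535888672)
[[-27.0, 161.0], [66.0, 71.0], [107.0, 114.0], [14.0, 204.0]] z range 97.38368318537792 192.1004986439401 b [-22.647  27.233]
```

>>> carry_out --motion '[[[0, 0, 0.03], 0, 0.4], [[0, 0, -0.01], 0, 0.4], [[0, 0, 0.03], 0, 0.4], [[0, 0, -0.01], 0, 0.4], [[0, 0, -0.01], 0, 0.4]]'

```text
t: 5.4
tool_pos: [582.1, 149.6, 202.4]
tool_rot: [[-0.097, 0.995, -0.001], [0.995, 0.097, 0.001], [0.001, -0.001, -1.0]]
force: [1.9, 1.2, 0.1]
opening: 49.5
grip_force: 24.9
```

```bash
python3 -c "
from h import *
st();tin()"
```

```text
t 5.4 pos [582.096 149.593 202.398] F [1.929 1.22  0.137] M [ 0.219 -0.245 -0.011] op 49.462009018508525 g 24.903704524040222 q [-0.04   0.496 -0.396  1.907  0.26   0.789 -0.481]
[[-0.097  0.995 -0.001]
 [ 0.995  0.097  0.001]
 [ 0.001 -0.001 -1.   ]]
1219 ((32.09263610839844, 164.0089111328125), (50.86735916137695, 128.3330841064453), 38.44764709472656)
[[-28.0, 198.0], [52.0, 98.0], [92.0, 130.0], [12.0, 230.0]] z range 112.62397697507171 230.077282348194 b [-22.816  27.814]
```

>>> carry_out --motion '[[[0, 0, 0.04], 0, 0.4], [[0, 0, 0], 0, 0.4], [[0, 0, 0.04], 0, 0.4], [[0, 0, 0], 0, 0.4], [[0, 0, 0.04], 0, 0.4]]'

```text
t: 5.92
tool_pos: [587.7, 151.7, 170.1]
tool_rot: [[-0.096, 0.995, 0.015], [0.995, 0.096, 0.005], [0.004, 0.015, -1.0]]
force: [5.3, 2.2, 0.4]
opening: 49.4
grip_force: 24.8
```

>>> carry_out --motion '[[[0, 0, -0.04], 0, 0.4], [[0, 0, 0], 0, 0.4], [[0, 0, -0.04], 0, 0.4], [[0, 0, -0.04], 0, 0.4], [[0, 0, -0.04], 0, 0.4]]'

```text
t: 6.33
tool_pos: [583.0, 150.1, 206.0]
tool_rot: [[-0.097, 0.995, 0.008], [0.995, 0.097, 0.002], [0.001, 0.008, -1.0]]
force: [-0.0, 0.3, -2.9]
opening: 49.8
grip_force: 24.7
```

```bash
python3 -c "
from h import *
st();tin()"
```

```text
t 6.3333 pos [582.989 150.087 206.033] F [-0.037  0.264 -2.912] M [-0.061 -0.068 -0.022] op 49.759322158230404 g 24.7345232963562 q [-0.036  0.491 -0.403  1.908  0.265  0.787 -0.486]
[[-0.097  0.995  0.008]
 [ 0.995  0.097  0.002]
 [ 0.001  0.008 -1.   ]]
1130 ((27.500858306884766, 164.58697509765625), (50.72600555419922, 128.10140991210938), 33.97311019897461)
[[-29.0, 204.0], [42.0, 97.0], [84.0, 126.0], [13.0, 232.0]] z range 105.63771233436655 231.8771830801262 b [-22.916  28.16 ]
```

```bash
python3 -c "
from h import *
go(599,155,122,9)"
```

```text
shift [0.004  0.0173 0.0845] turn -0.06
```

>>> carry_out --motion '[[[0.004, 0.008, 0.01], -0.03, 0.4], [[0.004, 0.017, 0.025], -0.06, 0.4], [[0.004, 0.017, 0.045], -0.06, 0.4], [[0.004, 0.017, 0.065], -0.06, 0.4], [[0.004, 0.017, 0.08], -0.06, 0.4]]'

```text
t: 6.85
tool_pos: [597.7, 154.5, 122.9]
tool_rot: [[-0.158, 0.987, 0.002], [0.987, 0.158, -0.0], [-0.001, 0.002, -1.0]]
force: [-0.6, -0.1, -3.5]
opening: 49.1
grip_force: 24.7
```

>>> carry_out --motion '[[[0, 0, 0.004], 0, 0.4], [[0, 0, 0.006], 0, 0.4], [[0, 0, 0.006], 0, 0.4], [[0, 0, 0.006], 0, 0.4], [[0, 0, 0.006], 0, 0.4]]'

```text
t: 7.27
tool_pos: [598.6, 155.1, 118.7]
tool_rot: [[-0.157, 0.988, 0.003], [0.988, 0.157, 0.001], [0.0, 0.003, -1.0]]
force: [-0.3, -0.0, -3.0]
opening: 49.5
grip_force: 24.7
```

```bash
python3 -c "
from h import *
st();tin(zmin=8)"
```

```text
t 7.2667 pos [598.598 155.068 118.674] F [-0.259 -0.009 -2.953] M [-0.042 -0.05   0.042] op 49.526578282926714 g 24.719848930835724 q [-0.073  0.623 -0.363  1.926  0.349  0.651 -0.496]
[[-0.157  0.988  0.003]
 [ 0.988  0.157  0.001]
 [ 0.     0.003 -1.   ]]
1016 ((26.096004486083984, 78.32378387451172), (50.103981018066406, 133.978515625), 34.57651901245117)
[[-33.0, 119.0], [43.0, 9.0], [85.0, 37.0], [9.0, 148.0]] z range 30.71304926956437 137.7278544989607 b [-22.543  28.366]
```

>>> carry_out --motion '[[[0, 0, 0.003], 0, 0.4], [[0, 0, 0.006], 0, 0.4], [[0, 0, 0.006], 0, 0.4], [[0, 0, 0.006], 0, 0.4], [[0, 0, 0.006], 0, 0.4]]'

```text
t: 7.78
tool_pos: [597.5, 154.6, 111.1]
tool_rot: [[-0.156, 0.988, -0.0], [0.988, 0.156, -0.0], [0.0, -0.0, -1.0]]
force: [0.2, -0.3, -2.6]
opening: 49.4
grip_force: 24.7
```

>>> carry_out --motion '[[[0, 0, 0.002], 0, 0.4], [[0, 0, 0.004], 0, 0.4], [[0, 0, 0.006], 0, 0.4], [[0, 0, 0.006], 0, 0.4], [[0, 0, 0.006], 0, 0.4]]'

```text
t: 8.2
tool_pos: [599.3, 153.0, 107.6]
tool_rot: [[-0.155, 0.988, 0.003], [0.988, 0.155, -0.002], [-0.003, 0.002, -1.0]]
force: [-0.6, -4.3, 11.6]
opening: 49.3
grip_force: 26.4
```

>>> carry_out --motion '[[[0.008, 0, -0.001], 0, 0.4], [[0.016, 0, -0.003], 0, 0.4], [[0.024, 0, -0.005], 0, 0.4], [[0.03, 0, -0.006], 0, 0.4], [[0.036, 0, -0.007], 0, 0.4]]'

```text
t: 8.62
tool_pos: [594.4, 189.2, 114.3]
tool_rot: [[-0.155, 0.988, 0.005], [0.988, 0.155, -0.001], [-0.002, 0.004, -1.0]]
force: [0.6, -2.5, 3.5]
opening: 49.6
grip_force: 27.1
```

```bash
python3 -c "
from h import *
st();tin(zmin=8)"
```

```text
t 8.6167 pos [594.437 189.206 114.332] F [ 0.573 -2.462  3.499] M [-0.73  -0.291  0.01 ] op 49.56246814388939 g 27.141051292419434 q [-0.136  0.633 -0.354  1.917  0.352  0.649 -0.553]
[[-0.155  0.988  0.005]
 [ 0.988  0.155 -0.001]
 [-0.002  0.004 -1.   ]]
522 ((19.607934951782227, 49.81413650512695), (46.69152069091797, 90.72053527832031), 24.29458999633789)
[[-20.0, 82.0], [17.0, -1.0], [60.0, 18.0], [22.0, 101.0]] z range 9.017973217360469 100.5897887586334 b [-22.557  28.205]
```

>>> carry_out --motion '[[[0.008, 0, 0], 0, 0.4], [[0.016, 0, 0.001], 0, 0.4], [[0.022, 0, 0.002], 0, 0.4], [[0.026, 0, 0.003], 0, 0.4], [[0.026, 0, 0.003], 0, 0.4]]'

```text
t: 9.13
tool_pos: [590.0, 218.9, 111.9]
tool_rot: [[-0.158, 0.987, 0.005], [0.987, 0.158, 0.004], [0.003, 0.006, -1.0]]
force: [-0.5, 0.1, 11.3]
opening: 49.5
grip_force: 29.0
```

```bash
python3 -c "
from h import *
st();tin(zmin=8)"
```

```text
t 9.1333 pos [589.999 218.94  111.905] F [-0.454  0.127 11.332] M [-0.188  0.065 -0.064] op 49.51406304800143 g 29.043568074703217 q [-0.181  0.641 -0.354  1.907  0.349  0.647 -0.592]
[[-0.158  0.987  0.005]
 [ 0.987  0.158  0.004]
 [ 0.003  0.006 -1.   ]]
402 ((35.60186004638672, 31.48660659790039), (71.70288848876953, 160.44522094726562), 50.89716720581055)
[[-49.0, 54.0], [75.0, -47.0], [120.0, 9.0], [-4.0, 110.0]] z range 8.305482125574706 95.04985989690344 b [-22.417  27.743]
```

```bash
cat >> h.py <<'E'
def face(n="scene"):
    s=arm.read_state();R=np.array(s["tool_rot"]).reshape(3,3);p=np.array(s["tool_pos"])
    im,d,W=cap(n);P=W.reshape(-1,3);q=P-p;a=q@R[:,0];b=q@R[:,1]
    for lo in range(6,150,12):
        m=(abs(b-2)<20)&(abs(a)<70)&(P[:,2]>lo)&(P[:,2]<lo+12)
        if m.sum()>3: print(lo+6,m.sum(),np.percentile(a[m],[5,50,95]).round(1))
    return im
E
python3 -c "
from h import *
im=face();save(cv2.resize(im[140:320,230:390],None,fx=3,fy=3),'s3.png')"
```

```text
12 35 [20.9 22.3 43.3]
24 26 [19.8 21.1 22.8]
36 29 [18.3 19.7 21.7]
48 35 [16.7 18.7 20.7]
60 32 [15.2 17.2 18.6]
72 31 [13.9 15.6 17.2]
84 37 [11.8 13.7 15.8]
96 35 [10.6 12.1 13.9]
108 34 [ 9.3 10.8 12.2]
120 38 [ 7.3  9.1 11.2]
132 51 [-10.2   4.6   9.1]
```

View pics/s3.png

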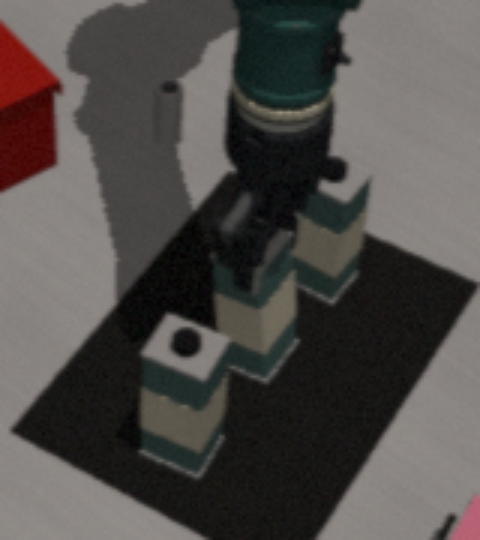

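The tin is nearly upright with a lean of about 7°, standing at (255,310) in the crop between its neighbours. I'll finish the arc.

>>> carry_out --motion '[[[0.004, 0, 0], 0, 0.4], [[0.008, 0, 0.001], 0, 0.4], [[0.012, 0, 0.001], 0, 0.4], [[0.014, 0, 0.001], 0, 0.4], [[0.014, 0, 0.001], 0, 0.4]]'

```text
t: 9.7
tool_pos: [587.6, 230.9, 109.4]
tool_rot: [[-0.157, 0.988, 0.004], [0.988, 0.157, 0.002], [0.001, 0.004, -1.0]]
force: [2.0, -0.6, 6.3]
opening: 49.5
grip_force: 28.6
```

```bash
python3 -c "
from h import *
st();face()"
```

```text
t 9.7 pos [587.553 230.927 109.395] F [ 2.025 -0.583  6.334] M [-0.237 -0.558  0.09 ] op 49.498907621113176 g 28.62191140651703 q [-0.204  0.647 -0.35   1.902  0.349  0.648 -0.611]
[[-0.157  0.988  0.004]
 [ 0.988  0.157  0.002]
 [ 0.001  0.004 -1.   ]]
12 30 [ 9.7 11.3 21.1]
24 25 [10.1 10.7 12.1]
36 21 [ 9.5 10.5 11.5]
48 27 [ 9.4 10.8 12. ]
60 24 [ 9.3 10.  10.8]
72 27 [ 8.7  9.6 10.6]
84 29 [ 8.2  9.4 10.5]
96 23 [7.7 8.6 9.8]
108 28 [7.2 8.9 9.7]
120 30 [2.5 8.2 9.7]
132 40 [-9.7  5.   9.7]
```

>>> carry_out --motion '[[[0.001, 0, 0], 0, 0.4], [[0.002, 0, -0.001], 0, 0.4], [[0.002, 0, -0.001], 0, 0.6], [[0.002, 0, -0.001], 0, 0.75], [[0.002, 0, -0.001], 0, 0.8]]'

```text
t: 10.17
tool_pos: [584.0, 231.5, 108.5]
tool_rot: [[-0.156, 0.988, -0.003], [0.988, 0.156, -0.001], [-0.0, -0.003, -1.0]]
force: [-0.8, 0.6, -0.3]
opening: 68.7
grip_force: 0.0
```

>>> carry_out --motion '[[[0, 0, -0.005], 0, 0.8], [[0, 0, -0.02], 0, 0.8], [[0, 0, -0.05], 0, 0.8], [[0, 0, -0.09], 0, 0.8], [[0, 0, -0.12], 0, 0.8]]'

```text
t: 10.58
tool_pos: [585.1, 232.0, 231.4]
tool_rot: [[-0.157, 0.988, -0.0], [0.988, 0.157, 0.001], [0.001, -0.0, -1.0]]
force: [0.6, 1.0, 0.3]
opening: 68.6
grip_force: 0.0
```

```bash
python3 - <<'E'
from h import *
st()
for n in("scene","top","wrist"):
    im,d,W=cap(n);P=W.reshape(-1,3)
    if n=="scene": save(cv2.resize(im[140:320,230:390],None,fx=3,fy=3),'s4.png')
    for k,c in(("tin",(589,220)),("a",(700,233)),("b",(488.5,203.5))):
        m=(np.hypot(P[:,0]-c[0],P[:,1]-c[1])<45)&(P[:,2]>120)&(P[:,2]<133)
        if m.sum()>20: r=cv2.minAreaRect(P[m,:2].astype(np.float32));print(n,k,m.sum(),r,P[m,2].mean())
go(552,-194,200,-11.5);go(552,-194,240,-11.5)
E
```

```text
t 10.5833 pos [585.055 231.977 231.386] F [0.631 1.023 0.266] M [-0.011 -0.079  0.026] op 68.58521519646044 g 0.0 q [-0.152  0.499 -0.42   1.82   0.256  0.876 -0.535]
[[-0.157  0.988 -0.   ]
 [ 0.988  0.157  0.001]
 [ 0.001 -0.    -1.   ]]
scene tin 306 ((589.0747680664062, 223.85421752929688), (54.56691360473633, 44.111392974853516), 9.399752616882324) 126.76261461925492
scene a 353 ((700.2581787109375, 234.26193237304688), (47.323307037353516, 52.345664978027344), 15.957911491394043) 126.76057523126339
scene b 273 ((489.53045654296875, 204.406982421875), (47.85350036621094, 53.22715377807617), 3.0998215675354004) 126.60445049551954
top a 111 ((701.0225219726562, 226.3599853515625), (44.24256896972656, 38.79655838012695), 17.299541473388672) 129.412573726858
wrist tin 2743 ((587.0732421875, 222.06112670898438), (51.102317810058594, 43.81248474121094), 9.465962409973145) 130.12867461067302
wrist a 2823 ((698.8603515625, 232.4639434814453), (43.84355926513672, 51.55946731567383), 15.086673736572266) 129.759812395121
wrist b 2903 ((487.8912353515625, 202.81689453125), (44.075340270996094, 51.565486907958984), 6.259292125701904) 129.76587434346592
shift [-0.416 -0.101  0.031] turn 0.358
shift [-0.416 -0.101 -0.009] turn 0.358
```

View pics/s4.png

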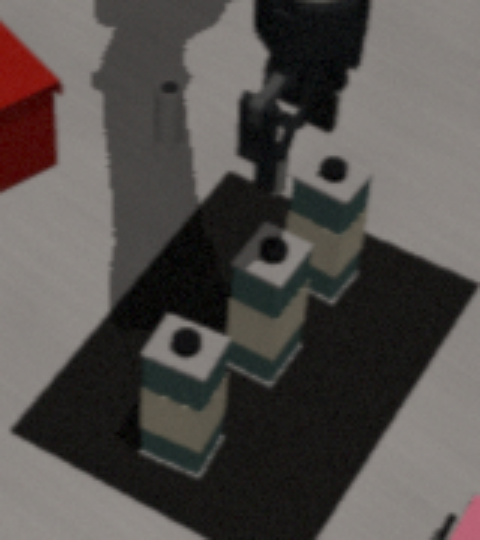

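The tin stands upright in the row at (270,310) in the crop, about 5 mm off the line towards mat +y. I'll regrip, lift it slightly, and shift it 5 mm.

```bash
python3 -c "
from h import *
go(588,222,90,9)"
```

```text
shift [-0.0111 -0.0012  0.1425] turn -0.0
```

>>> carry_out --motion '[[[-0.011, 0, 0.01], 0, 0.8], [[-0.011, 0, 0.045], 0, 0.8], [[-0.011, 0, 0.085], 0, 0.8], [[-0.011, 0, 0.12], 0, 0.8], [[-0.011, 0, 0.141], 0, 0.8]]'

```text
t: 11.15
tool_pos: [582.9, 217.1, 81.9]
tool_rot: [[-0.156, 0.988, -0.01], [0.988, 0.156, -0.005], [-0.003, -0.01, -1.0]]
force: [-0.1, 0.6, -0.1]
opening: 68.4
grip_force: 0.0
```

>>> carry_out --motion '[[[0, 0, 0], 0, 0.65], [[0, 0, 0], 0, 0.4], [[0, 0, 0], 0, 0.4], [[0, 0, 0], 0, 0.4], [[0, 0, 0], 0, 0.4]]' --grip_force 30

```text
t: 11.57
tool_pos: [587.6, 220.9, 89.4]
tool_rot: [[-0.156, 0.988, 0.002], [0.988, 0.156, 0.001], [0.0, 0.002, -1.0]]
force: [-0.8, -0.6, -2.4]
opening: 49.7
grip_force: 32.3
```

>>> carry_out --motion '[[[0, 0, -0.003], 0, 0.4], [[0, 0, -0.006], 0, 0.4], [[-0.002, 0.001, -0.006], 0, 0.4], [[-0.005, 0.001, -0.006], 0, 0.4], [[-0.005, 0.001, -0.006], 0, 0.4]]'

```text
t: 11.98
tool_pos: [589.3, 214.8, 94.5]
tool_rot: [[-0.155, 0.988, 0.0], [0.988, 0.155, -0.001], [-0.001, 0.0, -1.0]]
force: [0.3, -0.3, -3.4]
opening: 49.8
grip_force: 32.3
```

```bash
python3 -c "
from h import *
st();face()"
```

```text
t 11.9833 pos [589.258 214.757  94.53 ] F [ 0.265 -0.281 -3.367] M [-0.042  0.018  0.048] op 49.78487921786697 g 32.326834201812744 q [-0.186  0.664 -0.341  1.915  0.363  0.623 -0.602]
[[-0.155  0.988  0.   ]
 [ 0.988  0.155 -0.001]
 [-0.001  0.    -1.   ]]
12 24 [-22.   26.1  56.2]
24 19 [24.8 25.8 27. ]
36 20 [24.5 25.8 26.9]
48 20 [25.  26.  26.7]
60 22 [24.8 26.1 27.2]
72 22 [24.7 25.7 26.7]
84 26 [24.8 26.  27.2]
96 22 [24.9 25.7 26.6]
108 21 [24.7 25.9 27.2]
120 29 [24.3 25.8 27.4]
132 54 [ 5.6 23.2 26.8]
144 86 [ 5.2 16.  26.1]
```

>>> carry_out --motion '[[[0, 0, 0.003], 0, 0.4], [[0, 0, 0.005], 0, 0.4], [[0, 0, 0.0055], 0, 0.4], [[0, 0, 0.0055], 0, 0.4], [[0, 0, 0.0055], 0, 0.4]]'

```text
t: 12.45
tool_pos: [588.7, 216.1, 88.6]
tool_rot: [[-0.157, 0.988, -0.0], [0.988, 0.157, -0.0], [0.0, -0.0, -1.0]]
force: [0.7, 0.0, -2.5]
opening: 50.1
grip_force: 32.3
```

>>> carry_out --motion '[[[0, 0, 0], 0, 0.55], [[0, 0, 0], 0, 0.65], [[0, 0, 0], 0, 0.8], [[0, 0, 0], 0, 0.8], [[0, 0, -0.01], 0, 0.8]]'

```text
t: 12.87
tool_pos: [587.9, 215.6, 97.9]
tool_rot: [[-0.157, 0.988, -0.003], [0.988, 0.157, -0.001], [-0.001, -0.003, -1.0]]
force: [-0.2, -0.3, -0.1]
opening: 68.3
grip_force: 0.0
```

>>> carry_out --motion '[[[0, 0, -0.02], 0, 0.8], [[0, 0, -0.05], 0, 0.8], [[0, 0, -0.085], 0, 0.8], [[0, 0, -0.12], 0, 0.8], [[0, 0, -0.14], 0, 0.8]]'

```text
t: 13.28
tool_pos: [590.5, 217.2, 244.0]
tool_rot: [[-0.157, 0.988, 0.006], [0.988, 0.157, 0.003], [0.002, 0.006, -1.0]]
force: [1.3, 0.5, 0.0]
opening: 68.2
grip_force: 0.0
```

```bash
python3 - <<'E'
from h import *
st()
for n in("scene","wrist"):
    im,d,W=cap(n);P=W.reshape(-1,3)
    for k,c in(("tin",(589,217)),("a",(700,233)),("b",(488.5,203.5))):
        m=(np.hypot(P[:,0]-c[0],P[:,1]-c[1])<45)&(P[:,2]>120)&(P[:,2]<133)
        if m.sum()>20: r=cv2.minAreaRect(P[m,:2].astype(np.float32));print(n,k,m.sum(),r,P[m,2].mean())
go(552,-194,230,-11.5)
E
```

```text
t 13.2833 pos [590.452 217.217 243.981] F [1.308 0.542 0.003] M [ 0.053  0.001 -0.043] op 68.24139032968964 g 0.0 q [-0.12   0.484 -0.429  1.813  0.252  0.892 -0.506]
[[-0.157  0.988  0.006]
 [ 0.988  0.157  0.003]
 [ 0.002  0.006 -1.   ]]
scene tin 308 ((591.0022583007812, 221.53138732910156), (56.52479553222656, 44.621768951416016), 8.608771324157715) 126.703518001649
scene a 363 ((699.0888061523438, 234.0843048095703), (48.21144485473633, 52.581016540527344), 14.927332878112793) 126.80612733010308
scene b 268 ((490.3928527832031, 205.0257110595703), (47.37653732299805, 52.08746337890625), 6.049770355224609) 126.72644719897012
wrist tin 2625 ((589.5457763671875, 219.8437042236328), (51.124755859375, 43.641117095947266), 8.908946990966797) 130.19622258706175
wrist a 2694 ((698.7891845703125, 232.38772583007812), (43.82905197143555, 51.57389831542969), 14.798620223999023) 129.79360421997038
wrist b 2773 ((487.845947265625, 202.81268310546875), (43.92964553833008, 51.405818939208984), 6.419830322265625) 129.8299690795916
shift [-0.401 -0.104  0.013] turn 0.358
```

The tin is released, upright and within about 3 mm of the line. Next is the lid.

>>> carry_out --motion '[[[-0.04, -0.01, 0], 0.06, 0.6], [[-0.08, -0.02, 0], 0.12, 0.6], [[-0.12, -0.031, 0], 0.18, 0.6], [[-0.16, -0.042, 0], 0.24, 0.6], [[-0.2, -0.052, 0], 0.3, 0.6]]'

```text
t: 13.8
tool_pos: [567.5, 8.4, 238.5]
tool_rot: [[0.145, 0.989, -0.001], [0.989, -0.145, -0.0], [-0.0, -0.001, -1.0]]
force: [0.2, -0.9, -0.1]
opening: 51.2
grip_force: 0.0
```

```bash
python3 -c "
from h import *
go(552,-194,230,-11.5)"
```

```text
shift [-0.2025  0.014   0.0086] turn 0.055
```

>>> carry_out --motion '[[[-0.04, 0.003, 0], 0.05, 0.5], [[-0.08, 0.006, 0], 0.055, 0.5], [[-0.12, 0.009, 0], 0.055, 0.5], [[-0.16, 0.012, 0], 0.055, 0.5], [[-0.2, 0.014, 0.008], 0.055, 0.5]]'

```text
t: 14.22
tool_pos: [554.4, -191.6, 231.9]
tool_rot: [[0.196, 0.981, 0.002], [0.981, -0.196, -0.001], [-0.0, 0.002, -1.0]]
force: [2.1, -0.3, 0.2]
opening: 42.5
grip_force: 0.0
```

```bash
python3 - <<'E'
from h import *
im,d,W=cap("wrist");P=W.reshape(-1,3);st()
m=(np.hypot(P[:,0]-552,P[:,1]+194)<90)&(P[:,2]>132)&(P[:,2]<160)
r=cv2.minAreaRect(P[m,:2].astype(np.float32));print(m.sum(),r,P[m].mean(0),np.percentile(P[m,2],[5,50,95]))
save(im,"w2.png")
go(552,-194,128,-11.5)
E
```

```text
t 14.2667 pos [ 550.847 -203.23   229.246] F [-1.284 -6.48  -1.928] M [-0.452  0.072 -0.049] op 43.16760569541715 g 0.0 q [ 0.476  0.433 -0.275  1.919  0.168  0.813 -0.102]
[[ 0.209  0.978 -0.003]
 [ 0.978 -0.209 -0.007]
 [-0.008 -0.001 -1.   ]]
2011 ((549.3988037109375, -196.25860595703125), (118.45147705078125, 9.51684856414795), 78.23886108398438) [ 550.117 -192.462  146.183] [143.813 146.415 147.903]
shift [ 0.01  -0.001  0.101] turn -0.01
```

View pics/w2.png

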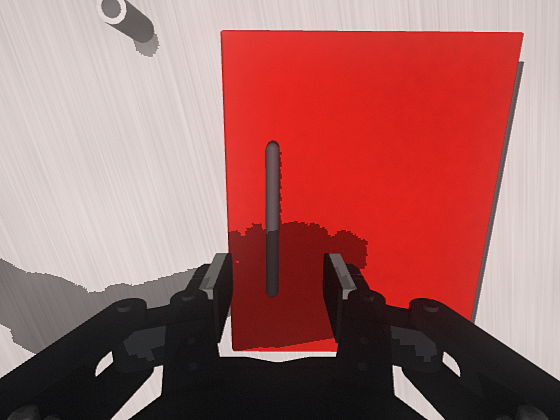

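The wrist view shows the handle bar at column 272, rows 142–297, between the pads. I'll lower onto it.

```bash
python3 -c "
from h import *
st();go(550.5,-195,128,-11.7)"
```

```text
t 14.2667 pos [ 550.847 -203.23   229.246] F [-1.284 -6.48  -1.928] M [-0.452  0.072 -0.049] op 43.16760569541715 g 0.0 q [ 0.476  0.433 -0.275  1.919  0.168  0.813 -0.102]
[[ 0.209  0.978 -0.003]
 [ 0.978 -0.209 -0.007]
 [-0.008 -0.001 -1.   ]]
shift [ 0.009 -0.002  0.101] turn -0.006
```

>>> carry_out --motion '[[[0, 0, 0.02], 0, 0.5], [[0, 0, 0.04], 0, 0.5], [[0, 0, 0.05], 0, 0.5], [[0, 0, 0.055], 0, 0.5], [[0, 0, 0.055], 0, 0.5]]'

```text
t: 14.68
tool_pos: [553.2, -188.8, 174.6]
tool_rot: [[0.196, 0.981, -0.003], [0.981, -0.196, 0.001], [0.0, -0.003, -1.0]]
force: [0.1, 0.5, -1.3]
opening: 42.8
grip_force: 0.0
```

```bash
python3 -c "
from h import *
st();go(550.5,-195,128,-11.7)"
```

```text
t 14.6833 pos [ 553.218 -188.792  174.562] F [ 0.101  0.501 -1.282] M [ 0.029 -0.002  0.011] op 42.76399858674379 g 0.0 q [ 0.447  0.5   -0.268  1.967  0.198  0.702 -0.138]
[[ 0.196  0.981 -0.003]
 [ 0.981 -0.196  0.001]
 [ 0.    -0.003 -1.   ]]
shift [-0.007 -0.001  0.047] turn 0.007
```

>>> carry_out --motion '[[[-0.003, -0.001, 0.015], 0, 0.5], [[-0.006, -0.001, 0.03], 0, 0.5], [[-0.006, -0.001, 0.04], 0, 0.5], [[-0.006, -0.001, 0.046], 0, 0.5], [[-0.006, -0.001, 0.046], 0, 0.5]]'

```text
t: 15.1
tool_pos: [551.6, -194.7, 129.1]
tool_rot: [[0.196, 0.981, -0.002], [0.981, -0.196, 0.001], [0.0, -0.002, -1.0]]
force: [0.7, 0.1, -0.2]
opening: 42.5
grip_force: 0.0
```

>>> carry_out --motion '[[[0, 0, 0], 0, 0.3], [[0, 0, 0], 0, 0.0], [[0, 0, 0], 0, 0.0], [[0, 0, 0], 0, 0.0], [[0, 0, 0], 0, 0.0]]' --grip_force 40

```text
t: 15.52
tool_pos: [550.0, -194.7, 130.5]
tool_rot: [[0.197, 0.98, -0.004], [0.98, -0.197, 0.001], [-0.0, -0.004, -1.0]]
force: [-5.5, 1.3, 5.3]
opening: 8.1
grip_force: 39.1
```

>>> carry_out --motion '[[[0, 0, 0], 0, 0.0], [[0, 0, 0], 0, 0.0], [[0, 0, 0], 0, 0.0], [[0, 0, 0], 0, 0.0], [[0, 0, 0], 0, 0.0]]'

```text
t: 15.93
tool_pos: [550.0, -194.7, 130.5]
tool_rot: [[0.197, 0.98, -0.004], [0.98, -0.197, 0.001], [-0.0, -0.004, -1.0]]
force: [-4.5, 2.0, 5.2]
opening: 8.0
grip_force: 39.1
```

```bash
python3 -c "
from h import *
st()"
```

```text
t 15.9333 pos [ 549.966 -194.656  130.487] F [-4.546  1.966  5.211] M [ 0.345  1.031 -0.057] op 8.040424012277239 g 39.117010831832886 q [ 0.44   0.56  -0.246  1.998  0.227  0.614 -0.155]
[[ 0.197  0.98  -0.004]
 [ 0.98  -0.197  0.001]
 [-0.    -0.004 -1.   ]]
```

>>> carry_out --motion '[[[0, 0.001, -0.006], 0, 0.0], [[0, 0.004, -0.016], 0, 0.0], [[0, 0.007, -0.024], 0, 0.0], [[0, 0.01, -0.0315], 0, 0.0], [[0, 0.01, -0.0315], 0, 0.0]]'

```text
t: 16.35
tool_pos: [559.8, -196.7, 162.6]
tool_rot: [[0.197, 0.98, -0.005], [0.98, -0.197, 0.001], [-0.0, -0.005, -1.0]]
force: [-7.3, 2.1, -0.1]
opening: 8.5
grip_force: 39.1
```

```bash
cat >> h.py <<'E'
def lid():
    hx=np.array([.980,-.199]);hy=np.array([.199,.980]);h=np.array([550.7,-194.5])+185*hx
    for n in("scene","top"):
        im,d,W=cap(n);P=W.reshape(-1,3);c=im.reshape(-1,3).astype(int)
        q=P[:,:2]-h;a=q@hx;b=q@hy
        m=(c[:,0]>2.2*c[:,1])&(c[:,0]>90)&(abs(b)<135)&(a<-15)&(a>-225)&(P[:,2]>100)
        f=np.polyfit(-a[m],P[m,2],1);r=P[m,2]-np.polyval(f,-a[m]);k=abs(r)<8
        f=np.polyfit(-a[m][k],P[m,2][k],1);print(n,m.sum(),k.sum(),"angle",np.degrees(np.arctan(f[0])),"z at hinge",f[1])
E
python3 -c "
from h import *
st();lid()"
```

```text
t 16.35 pos [ 559.807 -196.71   162.611] F [-7.269  2.056 -0.137] M [ 0.506  1.416 -0.08 ] op 8.450763416125112 g 39.108118414878845 q [ 0.45   0.526 -0.262  1.955  0.206  0.691 -0.136]
[[ 0.197  0.98  -0.005]
 [ 0.98  -0.197  0.001]
 [-0.    -0.005 -1.   ]]
scene 4425 4421 angle 9.930823891075885 z at hinge 103.72319701580376
top 3937 3935 angle 9.844902610119808 z at hinge 106.99876398978662
```

>>> carry_out --motion '[[[0, 0.003, -0.007], 0, 0.0], [[0, 0.007, -0.015], 0, 0.0], [[0, 0.015, -0.029], 0, 0.0], [[0, 0.025, -0.043], 0, 0.0], [[0, 0.0355, -0.0555], 0, 0.0]]'

```text
t: 16.87
tool_pos: [593.2, -203.6, 217.9]
tool_rot: [[0.197, 0.98, -0.009], [0.98, -0.197, 0.001], [-0.0, -0.009, -1.0]]
force: [-7.2, 2.1, 0.4]
opening: 8.2
grip_force: 39.0
```

>>> carry_out --motion '[[[0, 0.006, -0.006], 0, 0.0], [[0, 0.0115, -0.0115], 0, 0.0], [[0, 0.018, -0.017], 0, 0.0], [[0, 0.0245, -0.022], 0, 0.0], [[0, 0.0245, -0.022], 0, 0.0]]'

```text
t: 17.28
tool_pos: [618.7, -208.9, 242.5]
tool_rot: [[0.197, 0.98, -0.006], [0.98, -0.197, 0.0], [-0.001, -0.006, -1.0]]
force: [-11.6, 2.9, 11.2]
opening: 8.2
grip_force: 39.5
```

```bash
python3 -c "
from h import *
st();lid()"
```

```text
t 17.2833 pos [ 618.701 -208.885  242.471] F [-11.575   2.885  11.221] M [ 0.677  2.88  -0.073] op 8.157535369475134 g 39.51829254627228 q [ 0.45   0.503 -0.28   1.757  0.171  0.911 -0.101]
[[ 0.197  0.98  -0.006]
 [ 0.98  -0.197  0.   ]
 [-0.001 -0.006 -1.   ]]
scene 3849 3816 angle 39.84328998156921 z at hinge 105.7565460904282
top 955 68 angle 36.75891776199681 z at hinge 117.60806481874886
```

>>> carry_out --motion '[[[0, 0.006, -0.0055], 0, 0.0], [[0, 0.013, -0.0105], 0, 0.0], [[0, 0.02, -0.015], 0, 0.0], [[0, 0.027, -0.019], 0, 0.0], [[0, 0.027, -0.019], 0, 0.0]]'

```text
t: 17.8
tool_pos: [648.4, -215.0, 262.2]
tool_rot: [[0.197, 0.98, 0.002], [0.98, -0.197, -0.001], [-0.001, 0.002, -1.0]]
force: [-6.6, 1.5, 9.1]
opening: 8.2
grip_force: 39.5
```

>>> carry_out --motion '[[[0, 0, 0], 0, 0.0], [[0, 0, 0], 0, 0.0], [[0, 0, 0], 0, 0.0], [[0, 0, 0], 0, 0.0], [[0, 0, 0], 0, 0.0]]'

```text
t: 18.22
tool_pos: [646.7, -214.6, 261.4]
tool_rot: [[0.197, 0.98, -0.0], [0.98, -0.197, -0.001], [-0.001, -0.0, -1.0]]
force: [-8.2, 1.9, 7.8]
opening: 8.3
grip_force: 39.5
```

```bash
python3 - <<'E'
from h import *
st();lid();im,_,_=cap("scene");save(im,"s5.png")
E
```

```text
t 18.2167 pos [ 646.719 -214.639  261.357] F [-8.175  1.866  7.84 ] M [ 0.431  1.81  -0.072] op 8.299941746098142 g 39.54109489917755 q [ 0.442  0.519 -0.279  1.677  0.168  0.97  -0.096]
[[ 0.197  0.98  -0.   ]
 [ 0.98  -0.197 -0.001]
 [-0.001 -0.    -1.   ]]
scene 3160 2977 angle 49.80054823914924 z at hinge 108.3943337160617Traceback (most recent call last):
  File "<stdin>", line 2, in <module>
  File "h.py", line 48, in lid
    f=np.polyfit(-a[m][k],P[m,2][k],1);print(n,m.sum(),k.sum(),"angle",np.degrees(np.arctan(f[0])),"z at hinge",f[1])
    raise TypeError("expected non-empty vector for x")
TypeError: expected non-empty vector for x
```

```bash
python3 - <<'E'
from h import *
im,_,_=cap("scene");save(im,"s5.png");st()
E
```

```text
t 18.3667 pos [ 646.715 -214.641  261.356] F [-6.515  1.842  7.772] M [ 0.41   1.878 -0.062] op 8.034071657619297 g 39.54027235507965 q [ 0.442  0.519 -0.279  1.677  0.168  0.97  -0.096]
[[ 0.197  0.98  -0.   ]
 [ 0.98  -0.197 -0.001]
 [-0.001 -0.    -1.   ]]
```

View pics/s5.png

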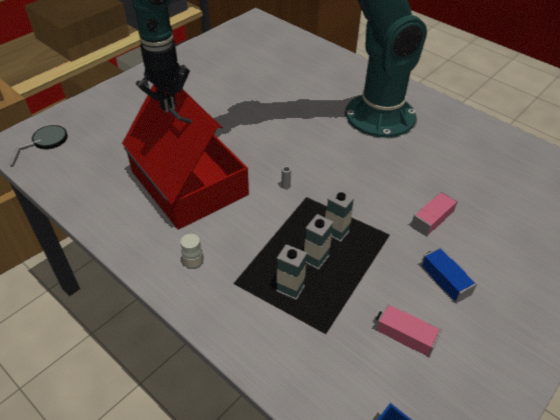

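The lid is held open at about 50° with the fingers on the handle at (178,115). The three tins stand in line around (318,240), and the socket at (287,178) and jar at (192,250) are undisturbed.

```bash
python3 -c "
from station import arm
print(arm.sign_off())"
```

```text
the job is handed in; nothing more can be done
None
```

The job is handed in: the tin stands released within about 3 mm of the line between its neighbours, and the gripper is still holding the lid open at about 50° (49.8° measured). The other tins, the socket and the jar were left as they were.

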